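# Put three mixed-up souvenirs back beside their twins

### The job

On the souvenir counter the gnome, the hand bell and the tea caddy standing in the cells nearer the robot in the wooden display trays have got into each other's trays. Put each one into that same nearer cell of the tray that holds its twin, standing upright on the cell's floor; the empty steel tray is free if you need to stand a piece somewhere meanwhile. Set the pieces down, do not drop or tip them, and leave the twins where they stand.

Things in the scene. Friction and masses are not known exactly. Their poses are not given: they have to be found in the camera images.
- gnome: The misplaced piece: turned wooden garden-gnome figure, 81 mm tall: straight round body of 47 mm diameter from 4 to 46 mm height (the place to grip, about 42 mm up), pointed conical hat above, widest 41 mm at 51 mm height and ending in a point. Mass about 90 g. At the start it stands upright in the near cell of a display tray that is not its own. Origin: centre of the underside, z up along its axis.
- bell: The misplaced piece: brass hand bell with an upright dark wooden handle, 95 mm tall: round skirt of 50 mm diameter at the foot narrowing to 18 mm at 42 mm height, straight round handle of 17 mm diameter from 47 to 86 mm height (the place to grip, about 70 mm up). Mass about 200 g. At the start it stands upright in the near cell of a display tray that is not its own. Origin: centre of the underside, z up along its axis.
- caddy: The misplaced piece: plain metal tea caddy, a straight round can of 48 mm diameter and 70 mm height (grip about 42 mm up) with a small ball knob on the flat lid up to 82 mm. Mass about 130 g. At the start it stands upright in the near cell of a display tray that is not its own. Origin: centre of the underside, z up along its axis.
- tray_gnome: Fixed two-cell wooden display tray, 164 long x 86 x 22 mm high. Two square cells in a row along its x axis, each 70 x 70 mm inside; walls 8 mm thick; cell floors 8 mm above the table, so the walls rise 14 mm above the cell floor. Origin: on the table plane, under the middle of the cell nearer the robot (the one to be filled rightly); +x points along the row to the second cell, whose middle is 78 mm away at +x and holds the twin gnome that stays. z up.
- tray_bell: Fixed two-cell wooden display tray, 164 long x 86 x 22 mm high. Two square cells in a row along its x axis, each 70 x 70 mm inside; walls 8 mm thick; cell floors 8 mm above the table, so the walls rise 14 mm above the cell floor. Origin: on the table plane, under the middle of the cell nearer the robot (the one to be filled rightly); +x points along the row to the second cell, whose middle is 78 mm away at +x and holds the twin bell that stays. z up.
- tray_caddy: Fixed two-cell wooden display tray, 164 long x 86 x 22 mm high. Two square cells in a row along its x axis, each 70 x 70 mm inside; walls 8 mm thick; cell floors 8 mm above the table, so the walls rise 14 mm above the cell floor. Origin: on the table plane, under the middle of the cell nearer the robot (the one to be filled rightly); +x points along the row to the second cell, whose middle is 78 mm away at +x and holds the twin caddy that stays. z up.
- gnome_twin: The gnome that stays: same make and size as gnome. It stands in the second cell (away from the robot) of its own tray and marks whose tray it is. Origin: centre of the underside, z up along its axis.
- bell_twin: The bell that stays: same make and size as bell. It stands in the second cell (away from the robot) of its own tray and marks whose tray it is. Origin: centre of the underside, z up along its axis.
- caddy_twin: The caddy that stays: same make and size as caddy. It stands in the second cell (away from the robot) of its own tray and marks whose tray it is. Origin: centre of the underside, z up along its axis.
- steel_tray: Small empty stainless tray, fixed, 160 x 120 mm, with a rim 12 mm high; its flat floor is 3 mm above the table. Free spot on which a piece can stand meanwhile. Origin: centre of its underside, x along its length, z up.
Not all that is in view belongs to the job. Leave any blue or turquoise look-alike of the bell alone.

How it is judged:
By the outcome, as a careful person would: the job done as asked, in the order asked, and still so for the second after the job is handed in, with the robot touching nothing.
It also fails if it takes over 112 s, if anything falls off the work surface, if the arm or the gripper's body presses on something with over 40 N, if the wrist force passes 120 N, or if a joint passes its speed limit or range.

### The arm

A 6-joint arm with a two-finger parallel gripper is mounted at the origin on the work surface. World frame = base frame: x ahead of the robot, y to its left, z up, the work surface at z = 0. Lengths are in m, angles in rad, forces in N, time in s.
With the tool pointing down it reaches from about 0.3 to 0.875 m from the base axis. Payload 6.4 kg.
Tool frame: the origin (TCP) lies midway between the tips of the shut fingers; the grasp point (between the pads) lies 19 mm behind it; z points along the fingers, y is the line along which they close (so a half turn about z gives the same grasp; the last joint's range is limited). The gripper opens to 85 mm and grips with 20 to 120 N. Pads are 22 mm wide; open, the fingers measure 114 mm over their backs; the gripper's body (76 mm by 85 mm) begins 54 mm behind the grasp point. The pads swing forward as they close: fully open they stand 13 mm farther back than shut.
Start: joints at [-1.504, 0.181, 1.607, -0, 1.354, -0.206], TCP at [0.155, -0.554, 0.231] pointing down, gripper open.
Joint ranges: [-2.99, 2.99], [-0.89, 2.07], [0.3, 2.58], [-1.14, 4.28], [0, 2.63], [-3.12, 3.12]. Speed limits (rad/s): [2.57, 2.57, 3.01, 3.14, 3.14, 3.14].

### API

Orientations are given as a rotation vector (axis times angle).
In Python, from bench import read_state, camera, camera_model, job_done gives the robot as it stands.
- The arm moves only by the tool step_arm, never from a script. Its argument "moves" is a list of rows, each an object with "angular": the turn, a rotation vector about the tool's x, y, z in units of 6 degrees (1.0 is 6 degrees), a list of three; "linear": the shift along the tool's x, y, z in cm, a list of three; "grip": the finger opening in cm, from 0 to 8.54. In form: [{"angular": [ax, ay, az], "linear": [dx, dy, dz], "grip": grip}, ...]. A call has 1 to 10 rows; each row is the pose to reach, as a shift and turn from the pose commanded when the call began, along the tool's axes at that moment; what a row does not reach only later rows make up. A row lasts 1/8 s, in which the tool goes at most 62.5 mm and 10.7 degrees, less where a joint would pass 70% of its speed; a pose out of reach is approached as far as the arm can. A call with a gripper value outside its range is refused whole. The fingers move at their own pace and stop on an object; "force" is the grip in N (left out, the last holds). Time passes only in rows, so rows that repeat a pose let the fingers close. It gives the time, the measured TCP pose, the force, the opening and the grip force at its end, in the units of the state.
- read_state(): the state, without advancing time (a new reading comes with each control period).
- camera(name): name is "scene" or "top"; returns the picture (384x512x3 uint8, red, green, blue); there is no depth.
- camera_model(name): a dict with "camera_matrix" (3x3 intrinsics, pixels), "dist_coeffs" ([k1, k2, p1, p2, k3] as OpenCV has them; the pictures are not rectified), "R" (3x3) and "t" (3): a world point X has camera coordinates R X + t. Camera axes: x right, y down, z forward; pixel columns grow to the right and rows downward; lengths in m; the calibration is good to about 2 mm. A picture is of the moment at which its call begins. camera_model takes no time and is no camera call.
- job_done(): hands the job in; it is judged then, once.
The state is a dict: "t": time; "joint_pos": joint angles; "joint_velocities": joint speeds; "joint_torque": joint torques, N m; "ee_pos": TCP position; "orientation": TCP orientation; "wrist_force": force on the tool from outside, world axes, zero at the start; "moment": the same for the moment, N m; "grip_width": finger opening in m; "grip_force": force on a finger pad.
Only numpy, scipy, OpenCV 4.12 (cv2) and the standard library are available. Lean on these libraries where they do the work, as an engineer would, in place of code of your own. Each camera call takes 0.05 s, during which the arm holds its last target. There are 200 camera calls.

## Working session

There is one attempt and no reset: what is moved stays moved. The work goes in short steps, Python scripts to look and compute and a tool call to move; the robot and the scene stay as the last step left them, time stands still between calls to the robot, and variables do not carry over. Pictures are saved under pics/ and viewed, at most 14 in all, crops included, and the job is handed in when it is done.

Besides the shell and the picture viewer there is one more tool, called after "Request:" in YAML: its name, and indented under it one key for each argument. step_arm: Moves the arm, as the interface text tells. Its arguments: {"type":"object","properties":{"moves":{"type":"array","items":{"type":"object","properties":{"angular":{"type":"array","items":{"type":"number"}},"linear":{"type":"array","items":{"type":"number"}},"grip":{"type":"number"}}}},"force":{"type":"number"}},"required":["moves"]}

```bash
mkdir -p pics; ls
python3 - <<'E'
from bench import *
import cv2
for n in("scene","top"):
    cv2.imwrite(f"pics/{n}0.png",cv2.resize(camera(n)[:,:,::-1],(800,600),interpolation=cv2.INTER_CUBIC))
    m=camera_model(n);print(n,m)
print(read_state())
E
```

```text
pics
scene {'camera_matrix': array([[358.07660285,   0.        , 257.22264882],
       [  0.        , 358.07660285, 183.34271166],
       [  0.        ,   0.        ,   1.        ]]), 'dist_coeffs': array([-0.04602809,  0.        ,  0.        ,  0.        ,  0.        ]), 'R': array([[-0.6538533 ,  0.75662008, -0.00137971],
       [ 0.63453982,  0.54735936, -0.5456711 ],
       [-0.41211052, -0.35766433, -0.8379983 ]]), 't': array([ 0.3278617 , -0.30674786,  1.29767737])}
top {'camera_matrix': array([[471.38934468,   0.        , 258.81608995],
       [  0.        , 471.38934468, 198.70872672],
       [  0.        ,   0.        ,   1.        ]]), 'dist_coeffs': array([-0.07719566,  0.        ,  0.        ,  0.        ,  0.        ]), 'R': array([[-0.01802476, -0.99960222,  0.02169104],
       [-0.99772743,  0.01657377, -0.0653091 ],
       [ 0.06492362, -0.02281892, -0.9976293 ]]), 't': array([-0.00570981,  0.50501777,  1.14012273])}
{'t': 0.1, 'joint_pos': array([-1.50429357e+00,  1.81469841e-01,  1.60789360e+00,  9.06166702e-06,
        1.35379267e+00, -2.06282277e-01]), 'joint_velocities': array([-0.00029688, -0.00107763, -0.00221046,  0.00050516,  0.00298536,
        0.00166158]), 'joint_torque': array([ 1.10280012e-03, -4.45877087e+01, -3.52235520e+01, -2.57037691e-04,
        4.15187053e-03,  2.07391463e-05]), 'ee_pos': array([ 0.15490978, -0.5532349 ,  0.23047946]), 'orientation': array([-3.11087239e+00, -4.26947404e-01, -1.85273274e-04]), 'wrist_force': array([-0.25175237,  0.31707992,  0.62552367]), 'moment': array([-0.01982885, -0.01285755, -0.0238634 ]), 'grip_force': 0.0, 'grip_width': 0.08524274747111647}
```

View pics/top0.png

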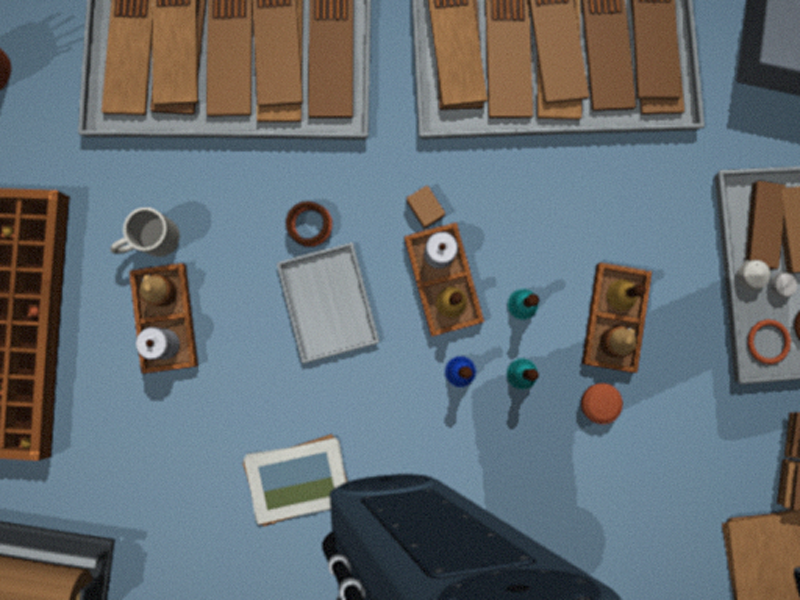

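View pics/scene0.png

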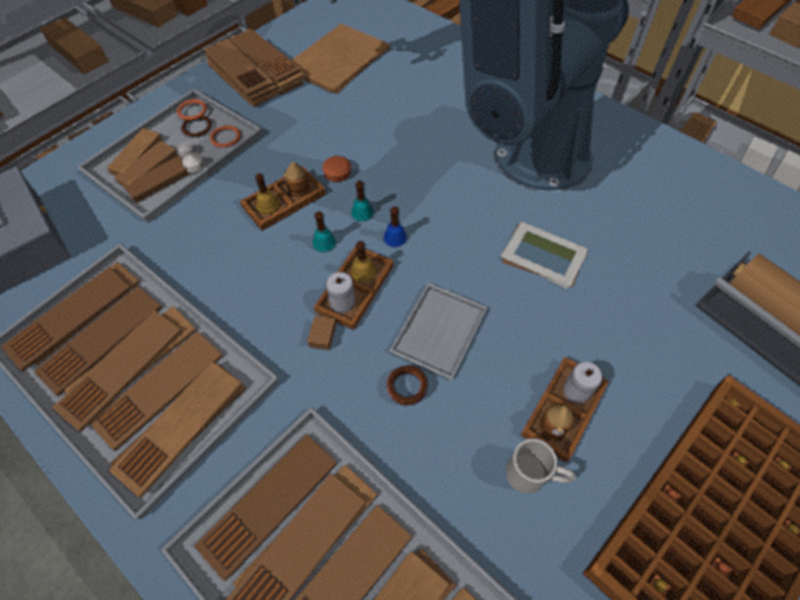

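The wooden trays are in the top view (800x600).
- **Left:** the far cell holds a gnome at (157,290), and a caddy stands near at (153,345).
- **Middle:** the far cell holds a caddy at (440,247), and a bell stands near at (452,300).
- **Right:** the far cell holds a bell at (625,292), and a gnome stands near at (620,340).

The steel tray is at (328,303). I'll zoom in to measure.

```bash
cat > h.py <<'E'
from bench import *
import cv2, numpy as np
def w(uv,z,n="top"):
    m=camera_model(n);R,t=m["R"],m["t"]
    p=cv2.undistortPoints(np.float64([[uv]]),m["camera_matrix"],m["dist_coeffs"])[0,0]
    d=R.T@np.r_[p,1];c=-R.T@t
    return (c+d*(z-c[2])/d[2])[:2]
def crops(cs,name,n="top",w_=100,h_=75,k=4):
    I=camera(n)[:,:,::-1]
    T=[cv2.resize(I[y:y+h_,x:x+w_],None,fx=k,fy=k,interpolation=cv2.INTER_CUBIC) for x,y in cs]
    cv2.imwrite(name,np.vstack([np.hstack(T[i:i+2]) for i in range(0,len(T),2)]))
E
python3 - <<'E'
from h import *
crops([(55,165),(240,140),(345,165),(160,153)],"pics/c1.png")
E
```

```text
(no output)
```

View pics/c1.png

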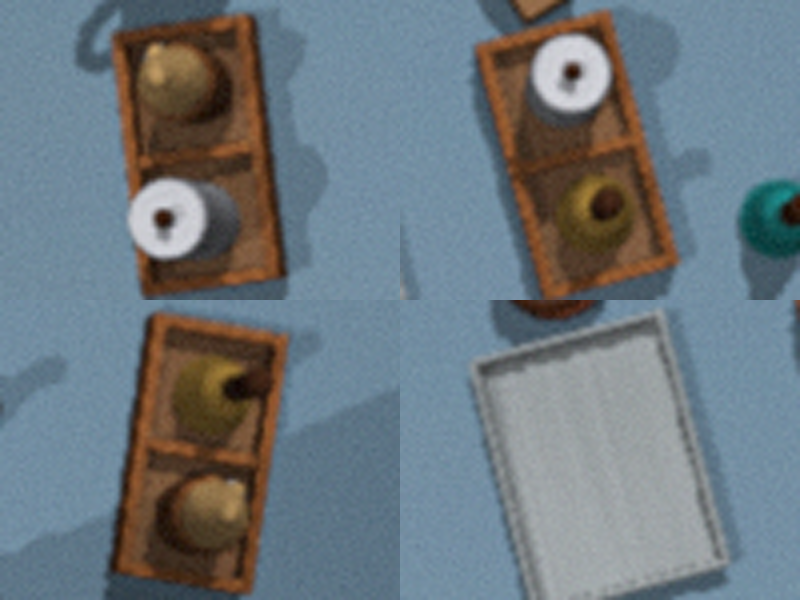

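Each tile shows one tray's rim corners and piece tops:
- **Tray A:** corners (113,35), (247,15), (284,276), (143,297), with the caddy knob at (163,216).
- **Tray B:** bell handle top at (607,199).
- **Tray C:** gnome hat tip near (235,490).

Next I'll convert these to world positions and check them against the given sizes.

Run:
```python
from h import *
np.set_printoptions(precision=4,suppress=True)
def n(o,p): return [o[0]+(p[0]+.5)/4-.5,o[1]+(p[1]+.5)/4-.5]
T={"A":((55,165),[(113,35),(247,15),(284,276),(143,297)]),"B":((240,140),[(78,46),(209,12),(276,262),(147,299)]),"C":((345,165),[(152,14),(287,36),(249,293),(113,271)])}
for k,(o,c) in T.items():
    P=np.array([w(n(o,p),.022) for p in c]);m=P.mean(0)
    u=(P[0]+P[1]-P[2]-P[3])/2;L=np.linalg.norm(u);W=np.linalg.norm(P[0]-P[1]+P[3]-P[2])/2;u/=L
    print(k,"L,W",L,W,"near",m-.039*u,"far",m+.039*u,"yaw",np.degrees(np.arctan2(u[1],u[0])))
o=(160,153);P=[w(n(o,p),.012) for p in((73,60),(262,12),(325,264))];print("steel",np.linalg.norm(P[0]-P[1]),np.linalg.norm(P[1]-P[2]),(P[0]+P[2])/2,P[1]-P[2])
for k,o,p,z in [("caddy knob",(55,165),(163,216),.089),("lid",(55,165),(168,217),.078),("bell top",(240,140),(207,199),.102),("bell skirt",(240,140),(195,214),.025),("gnome tip",(345,165),(237,188),.088),("hat",(345,165),(208,212),.059)]: print(k,w(n(o,p),z))
```

```text
A L,W 0.16184796624620573 0.08560254366096806 near [0.4606 0.3599] far [0.5379 0.3701] yaw 7.510121157653774
B L,W 0.16038785752331883 0.08299308346798899 near [ 0.5161 -0.0864] far [ 0.5918 -0.0677] yaw 13.851464618691388
C L,W 0.16151849353753933 0.08628260715764516 near [ 0.4503 -0.3432] far [ 0.527  -0.3577] yaw -10.747591653328156
steel 0.12044360801399083 0.16080448764915184 [0.5212 0.1072] [0.1566 0.0366]
caddy knob [0.4605 0.3637]
lid [0.4602 0.3643]
bell top [ 0.5194 -0.0871]
bell skirt [ 0.5168 -0.0867]
gnome tip [ 0.4644 -0.3504]
hat [ 0.4513 -0.3419]
```

The sizes agree (162x85 mm trays, 160x120 mm steel tray), and the pieces lie near their cell centres. The gnome's two estimates differ, so I'll check it with an overlay of its model in both views.

```bash
cat >> h.py <<'E'
def overlay(models,name,k=5,half=(40,30)):
    out=[]
    for n in("top","scene"):
        m=camera_model(n);I=camera(n)[:,:,::-1];row=[]
        for (x,y,prof) in models:
            a=np.linspace(0,2*np.pi,60)
            def pr(X): return cv2.projectPoints(np.float64(X),cv2.Rodrigues(m["R"])[0],m["t"],m["camera_matrix"],m["dist_coeffs"])[0].reshape(-1,2)
            c=pr([[x,y,.05]])[0];x0,y0=int(c[0])-half[0],int(c[1])-half[1]
            J=cv2.resize(I[y0:y0+2*half[1],x0:x0+2*half[0]],None,fx=k,fy=k,interpolation=cv2.INTER_CUBIC)
            for z,r in prof:
                q=(pr(np.c_[x+r*np.cos(a),y+r*np.sin(a),0*a+z])-[x0,y0]+.5)*k-.5
                cv2.polylines(J,[np.int32(q.round())],True,(0,255,255) if r>.002 else (255,0,255),1)
            row.append(J)
        out.append(np.hstack(row))
    cv2.imwrite(name,np.vstack(out))
def G(b):return [(b+.004,.0235),(b+.046,.0235),(b+.051,.0205),(b+.081,.0015)]
def B(b):return [(b,.025),(b+.047,.0085),(b+.086,.0085)]
def C(b):return [(b,.024),(b+.07,.024),(b+.082,.0015)]
E
python3 - <<'E'
from h import *
overlay([(.4513,-.342,G(.008)),(.518,-.087,B(.008)),(.4603,.364,C(.008))],"pics/o1.png",k=4,half=(33,35))
E
```

```text
(no output)
```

View pics/o1.png

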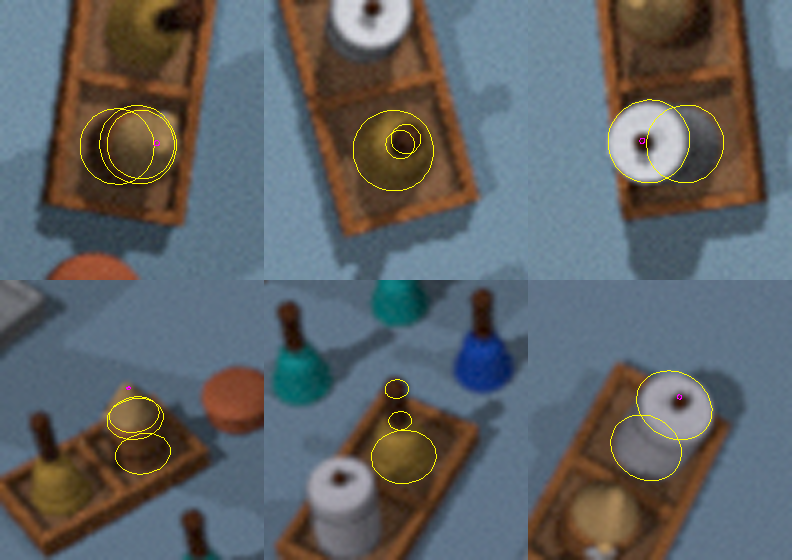

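The overlays fit in both views; the gnome sits about 3 mm further to -y. I'll write a helper that converts world targets to move units and go to the gnome.

```bash
cat > go.py <<'E'
import sys
from bench import read_state
import numpy as np
from scipy.spatial.transform import Rotation as Ro
x,y,z,yaw=map(float,sys.argv[1:5])
s=read_state();R=Ro.from_rotvec(s["orientation"])
g=Ro.from_euler("z",yaw,degrees=True)*Ro.from_euler("x",180,degrees=True)
print("t %.2f"%s["t"],"lin cm",(R.inv().apply(np.array([x,y,z])-s["ee_pos"])*100).round(2),"ang",(np.degrees((R.inv()*g).as_rotvec())/6).round(2),
 "ee",s["ee_pos"].round(4),"w",round(s["grip_width"],4),"gf",round(s["grip_force"],1))
E
python3 go.py .452 -.345 .18 -10.7
```

```text
t 0.25 lin cm [ 34.22 -12.07   5.1 ] ang [-0.01  0.    4.39] ee [ 0.1549 -0.5535  0.2309] w 0.0855 gf 0.0
```

Request:
step_arm:
  moves:
    - {"linear": [5.7, -2, 0], "angular": [0, 0, 0.8], "grip": 8.5}
    - {"linear": [11.4, -4, 0], "angular": [0, 0, 1.6], "grip": 8.5}
    - {"linear": [17.1, -6, 0], "angular": [0, 0, 2.4], "grip": 8.5}
    - {"linear": [22.8, -8, 0], "angular": [0, 0, 3.2], "grip": 8.5}
    - {"linear": [28.5, -10, 0], "angular": [0, 0, 4], "grip": 8.5}
    - {"linear": [34.2, -12.1, 2], "angular": [0, 0, 4.4], "grip": 8.5}
    - {"linear": [34.2, -12.1, 5.1], "angular": [0, 0, 4.4], "grip": 8.5}
    - {"linear": [34.2, -12.1, 5.1], "angular": [0, 0, 4.4], "grip": 8.5}
    - {"linear": [34.2, -12.1, 5.1], "angular": [0, 0, 4.4], "grip": 8.5}

```text
t: 1.38
ee_pos: [0.4516, -0.3459, 0.1812]
orientation: [3.127, -0.296, 0.001]
wrist_force: [-0.1, -0.6, 1.2]
grip_width: 0.0847
grip_force: 0.0
```

```bash
python3 go.py .452 -.345 .031 -10.7
```

```text
t 1.38 lin cm [ 1.000e-02 -1.000e-01  1.502e+01] ang [ 0.01 -0.01 -0.02] ee [ 0.4516 -0.3459  0.1812] w 0.0847 gf 0.0
```

Request:
step_arm:
  moves:
    - {"linear": [0, 0, 4], "grip": 8.5}
    - {"linear": [0, 0, 8], "grip": 8.5}
    - {"linear": [0, 0, 11], "grip": 8.5}
    - {"linear": [0, 0, 13.5], "grip": 8.5}
    - {"linear": [0, 0, 15], "grip": 8.5}
    - {"linear": [0, 0, 15.4], "grip": 8.5}
    - {"linear": [0, 0, 15.4], "grip": 8.5}
    - {"linear": [0, 0, 15.4], "grip": 6}
    - {"linear": [0, 0, 15.4], "grip": 5}
    - {"linear": [0, 0, 15.4], "grip": 4.5}
  force: 35

```text
invalid input at $.moves[0]: expected keys angular, linear, grip
```

Request:
step_arm:
  moves:
    - {"linear": [0, 0, 0], "grip": 4}
    - {"linear": [0, 0, 0], "grip": 4}
    - {"linear": [0, 0, 0], "grip": 4}
    - {"linear": [0, 0, 0], "grip": 4}

```text
invalid input at $.moves[0]: expected keys angular, linear, grip
```

```bash
python3 - <<'E'
from h import *
I=camera("scene")[:,:,::-1];J=I[90:190,140:290]
cv2.imwrite("pics/g1.png",cv2.resize(J,None,fx=4,fy=4,interpolation=2))
E
python3 go.py .5212 .1072 .23 -13
```

```text
t 1.43 lin cm [ -1.69 -45.84  -4.89] ang [ 0.01 -0.01  0.36] ee [ 0.4517 -0.3463  0.1817] w 0.0849 gf 0.0
```

View pics/g1.png

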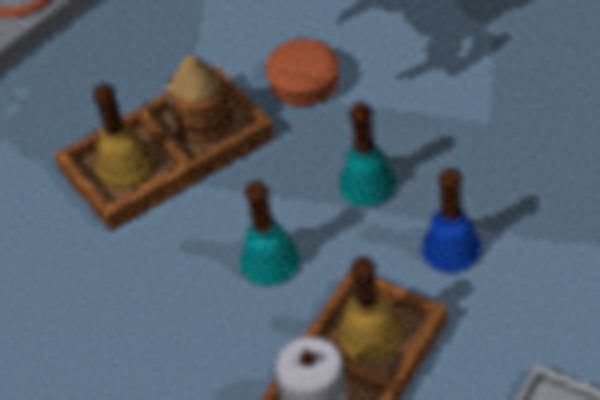

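Both moves were refused because each row needs "angular". The picture shows the gnome untouched at (195,95). I'll resend.

Request:
step_arm:
  moves:
    - {"angular": [0, 0, 0], "linear": [0, 0, 4], "grip": 8.5}
    - {"angular": [0, 0, 0], "linear": [0, 0, 8], "grip": 8.5}
    - {"angular": [0, 0, 0], "linear": [0, 0, 11], "grip": 8.5}
    - {"angular": [0, 0, 0], "linear": [0, 0, 13.5], "grip": 8.5}
    - {"angular": [0, 0, 0], "linear": [0, 0, 15], "grip": 8.5}
    - {"angular": [0, 0, 0], "linear": [0, 0, 15.4], "grip": 8.5}
    - {"angular": [0, 0, 0], "linear": [0, 0, 15.4], "grip": 8.5}
    - {"angular": [0, 0, 0], "linear": [0, 0, 15.4], "grip": 6}
    - {"angular": [0, 0, 0], "linear": [0, 0, 15.4], "grip": 5}
    - {"angular": [0, 0, 0], "linear": [0, 0, 15.4], "grip": 4.5}
  force: 35

```text
t: 2.68
ee_pos: [0.4521, -0.3455, 0.0272]
orientation: [3.127, -0.295, 0.001]
wrist_force: [-0.5, 0.8, 4.6]
grip_width: 0.0459
grip_force: 35.0
```

Request:
step_arm:
  moves:
    - {"angular": [0, 0, 0], "linear": [0, 0, 0], "grip": 4}
    - {"angular": [0, 0, 0], "linear": [0, 0, 0], "grip": 4}
    - {"angular": [0, 0, 0], "linear": [0, 0, 0], "grip": 4}
    - {"angular": [0, 0, 0], "linear": [0, 0, 0], "grip": 4}

```text
t: 3.18
ee_pos: [0.4521, -0.3455, 0.0272]
orientation: [3.127, -0.295, 0.001]
wrist_force: [-0.9, 0.9, 5.3]
grip_width: 0.0456
grip_force: 35.1
```

```bash
python3 go.py .5212 .1072 .23 -10.7
```

```text
t 3.17 lin cm [ -1.65 -45.75 -20.32] ang [ 0.01 -0.01 -0.01] ee [ 0.4521 -0.3455  0.0272] w 0.0456 gf 35.1
```

Request:
step_arm:
  moves:
    - {"angular": [0, 0, 0], "linear": [0, 0, -1], "grip": 4}
    - {"angular": [0, 0, 0], "linear": [0, 0, -3.5], "grip": 4}
    - {"angular": [0, 0, 0], "linear": [0, 0, -7], "grip": 4}
    - {"angular": [0, 0, 0], "linear": [0, 0, -11], "grip": 4}
    - {"angular": [0, 0, 0], "linear": [0, 0, -14.5], "grip": 4}
    - {"angular": [0, 0, 0], "linear": [0, 0, -17], "grip": 4}
    - {"angular": [0, 0, 0], "linear": [0, 0, -17], "grip": 4}

```text
t: 4.05
ee_pos: [0.4526, -0.3461, 0.1988]
orientation: [3.124, -0.294, 0.006]
wrist_force: [0.2, -0.5, -1.5]
grip_width: 0.0455
grip_force: 36.3
```

Request:
step_arm:
  moves:
    - {"angular": [0, 0, 0], "linear": [0, -2, 0], "grip": 4}
    - {"angular": [0, 0, 0], "linear": [-0.3, -6, 0], "grip": 4}
    - {"angular": [0, 0, 0], "linear": [-0.5, -11, 0], "grip": 4}
    - {"angular": [0, 0, 0], "linear": [-0.7, -16.5, 0], "grip": 4}
    - {"angular": [0, 0, 0], "linear": [-0.9, -22, 0], "grip": 4}
    - {"angular": [0, 0, 0], "linear": [-1.1, -27.5, 0], "grip": 4}
    - {"angular": [0, 0, 0], "linear": [-1.3, -33, 0], "grip": 4}
    - {"angular": [0, 0, 0], "linear": [-1.5, -38.5, 0], "grip": 4}
    - {"angular": [0, 0, 0], "linear": [-1.6, -43, 0], "grip": 4}
    - {"angular": [0, 0, 0], "linear": [-1.6, -45.7, 0], "grip": 4}

```text
t: 5.3
ee_pos: [0.5194, 0.1101, 0.1943]
orientation: [-3.128, 0.291, 0.006]
wrist_force: [0.4, 0.0, -1.0]
grip_width: 0.0456
grip_force: 36.3
```

```bash
python3 go.py .5212 .1072 .0222 -10.7
python3 - <<'E'
from h import *
I=camera("scene")[:,:,::-1]
cv2.imwrite("pics/g2.png",cv2.resize(I,(768,576),interpolation=2))
E
```

```text
t 5.30 lin cm [ 0.29  0.25 17.21] ang [0.   0.03 0.01] ee [0.5194 0.1101 0.1943] w 0.0456 gf 36.3
```

View pics/g2.png

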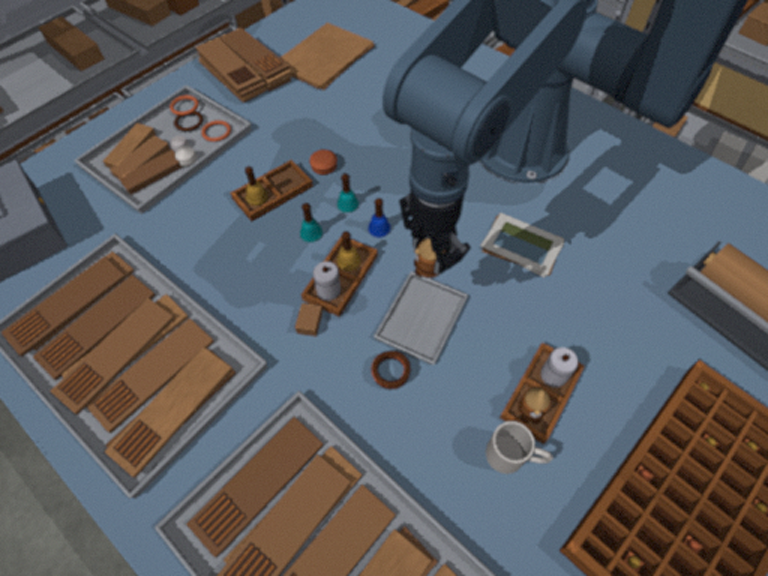

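The gnome is lifted at (427,255) and tray C's near cell is empty. I'll check whether the gnome hangs straight.

```bash
python3 go.py .5212 .1072 .0222 -10.7
python3 - <<'E'
from h import *
I=camera("scene")[:,:,::-1];I2=camera("top")[:,:,::-1]
m=camera_model("top")
cv2.imwrite("pics/g3.png",np.hstack([cv2.resize(I[125:200,250:325],(400,400),interpolation=2),cv2.resize(I2[140:240,155:255],(400,400),interpolation=2)]))
E
```

```text
t 5.35 lin cm [ 0.3   0.49 17.21] ang [-0.02  0.03  0.02] ee [0.5197 0.1122 0.1944] w 0.0455 gf 36.3
```

View pics/g3.png

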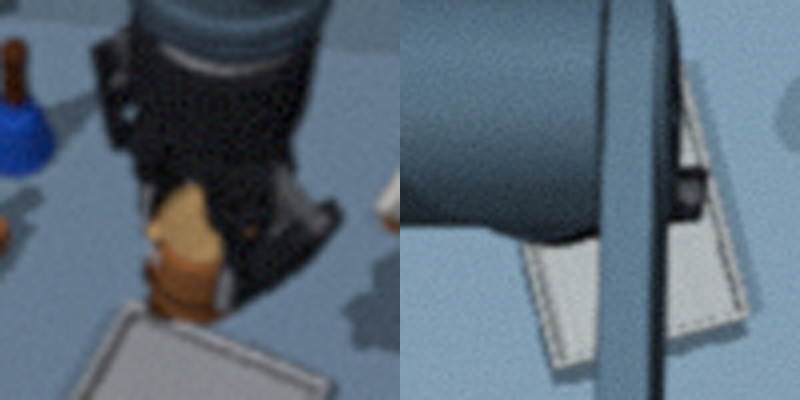

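It hangs upright (tip (190,185), foot (185,318)). I'll lower it onto the steel tray.

Request:
step_arm:
  moves:
    - {"angular": [0, 0, 0], "linear": [0, 0, 2.5], "grip": 4}
    - {"angular": [0, 0, 0], "linear": [0, 0, 6], "grip": 4}
    - {"angular": [0, 0, 0], "linear": [0, 0, 9.5], "grip": 4}
    - {"angular": [0, 0, 0], "linear": [0, 0, 12.5], "grip": 4}
    - {"angular": [0, 0, 0], "linear": [0, 0, 14.5], "grip": 4}
    - {"angular": [0, 0, 0], "linear": [0, 0, 15.7], "grip": 4}
    - {"angular": [0, 0, 0], "linear": [0, 0, 16.5], "grip": 4}
    - {"angular": [0, 0, 0], "linear": [0, 0, 16.8], "grip": 4}
    - {"angular": [0, 0, 0], "linear": [0, 0, 17.0], "grip": 4}
    - {"angular": [0, 0, 0], "linear": [0, 0, 17.0], "grip": 4}

```text
t: 6.7
ee_pos: [0.5217, 0.1069, 0.0267]
orientation: [-3.128, 0.295, -0.001]
wrist_force: [0.2, 0.3, -1.2]
grip_width: 0.0454
grip_force: 36.3
```

```bash
python3 go.py .5212 .1072 .0222 -10.7
```

```text
t 6.70 lin cm [-0.06 -0.02  0.45] ang [-0.   -0.01 -0.01] ee [0.5217 0.1069 0.0267] w 0.0454 gf 36.3
```

Request:
step_arm:
  moves:
    - {"angular": [0, 0, 0], "linear": [0, 0, 0.2], "grip": 4}
    - {"angular": [0, 0, 0], "linear": [0, 0, 0.3], "grip": 4}
    - {"angular": [0, 0, 0], "linear": [0, 0, 0.4], "grip": 4}
    - {"angular": [0, 0, 0], "linear": [0, 0, 0.4], "grip": 4}

```text
t: 7.2
ee_pos: [0.5214, 0.1069, 0.0222]
orientation: [3.128, -0.295, -0.0]
wrist_force: [0.1, -0.6, -1.3]
grip_width: 0.0458
grip_force: 36.4
```

```bash
python3 go.py .5212 .1072 .0222 -10.7; python3 go.py .518 -.087 .20 13.9
```

```text
t 7.20 lin cm [-0.02 -0.03  0.  ] ang [ 0.    0.   -0.01] ee [0.5214 0.1069 0.0222] w 0.0458 gf 36.4
t 7.20 lin cm [  3.29  19.11 -17.78] ang [-0.    0.   -4.11] ee [0.5214 0.1069 0.0222] w 0.0458 gf 36.4
```

Request:
step_arm:
  moves:
    - {"angular": [0, 0, 0], "linear": [0, 0, 0.1], "grip": 4}
    - {"angular": [0, 0, 0], "linear": [0, 0, 0.15], "grip": 4}
    - {"angular": [0, 0, 0], "linear": [0, 0, 0.15], "grip": 4}

```text
t: 7.58
ee_pos: [0.5215, 0.1069, 0.0222]
orientation: [3.128, -0.294, -0.0]
wrist_force: [-6.0, -0.9, 13.1]
grip_width: 0.0457
grip_force: 37.9
```

Contact made. I'll ease back, open and rise.

Request:
step_arm:
  moves:
    - {"angular": [0, 0, 0], "linear": [0, 0, -0.12], "grip": 4}
    - {"angular": [0, 0, 0], "linear": [0, 0, -0.12], "grip": 4.8}
    - {"angular": [0, 0, 0], "linear": [0, 0, -0.12], "grip": 5.6}
    - {"angular": [0, 0, 0], "linear": [0, 0, -0.12], "grip": 7}
    - {"angular": [0, 0, 0], "linear": [0, 0, -0.12], "grip": 8.5}
    - {"angular": [0, 0, 0], "linear": [0, 0, -0.12], "grip": 8.5}
    - {"angular": [0, 0, 0], "linear": [0, 0, -3], "grip": 8.5}
    - {"angular": [0, 0, 0], "linear": [0, 0, -8], "grip": 8.5}
    - {"angular": [0, 0, 0], "linear": [0, 0, -13], "grip": 8.5}
    - {"angular": [0, 0, 0], "linear": [0, 0, -18], "grip": 8.5}

```text
t: 8.82
ee_pos: [0.5211, 0.1069, 0.2024]
orientation: [-3.128, 0.295, -0.0]
wrist_force: [0.7, -0.7, 0.4]
grip_width: 0.0846
grip_force: 0.0
```

```bash
python3 go.py .5185 -.087 .20 13.9
```

```text
t 8.82 lin cm [ 3.37 19.09  0.24] ang [-0.   -0.   -4.11] ee [0.5211 0.1069 0.2024] w 0.0846 gf 0.0
```

Request:
step_arm:
  moves:
    - {"angular": [0, 0, -1], "linear": [0.7, 4, 0.2], "grip": 6}
    - {"angular": [0, 0, -2], "linear": [1.5, 9, 0.2], "grip": 6}
    - {"angular": [0, 0, -3], "linear": [2.4, 14, 0.2], "grip": 6}
    - {"angular": [0, 0, -4.1], "linear": [3.4, 19.1, 0.2], "grip": 6}
    - {"angular": [0, 0, -4.1], "linear": [3.4, 19.1, 0.2], "grip": 6}
    - {"angular": [0, 0, -4.1], "linear": [3.4, 19.1, 0.2], "grip": 6}
    - {"angular": [0, 0, -4.1], "linear": [3.4, 19.1, 0.2], "grip": 6}

```text
t: 9.7
ee_pos: [0.519, -0.0859, 0.1987]
orientation: [-3.118, -0.38, 0.0]
wrist_force: [-0.5, 0.4, 0.1]
grip_width: 0.0601
grip_force: 0.0
```

```bash
python3 go.py .5185 -.087 .058 13.9
```

```text
t 9.70 lin cm [-0.07  0.1  14.07] ang [-0.  0. -0.] ee [ 0.519  -0.0859  0.1987] w 0.0601 gf 0.0
```

Request:
step_arm:
  moves:
    - {"angular": [0, 0, 0], "linear": [0, 0, 4], "grip": 6}
    - {"angular": [0, 0, 0], "linear": [0, 0, 8], "grip": 6}
    - {"angular": [0, 0, 0], "linear": [0, 0, 11], "grip": 6}
    - {"angular": [0, 0, 0], "linear": [0, 0, 13], "grip": 6}
    - {"angular": [0, 0, 0], "linear": [0, 0, 14.1], "grip": 6}
    - {"angular": [0, 0, 0], "linear": [0, 0, 14.1], "grip": 6}
    - {"angular": [0, 0, 0], "linear": [0, 0, 14.1], "grip": 5}
    - {"angular": [0, 0, 0], "linear": [0, 0, 14.1], "grip": 4}
    - {"angular": [0, 0, 0], "linear": [0, 0, 14.1], "grip": 3}
    - {"angular": [0, 0, 0], "linear": [0, 0, 14.1], "grip": 2.2}
  force: 40

```text
t: 10.95
ee_pos: [0.5192, -0.0873, 0.0581]
orientation: [3.118, 0.378, 0.001]
wrist_force: [0.2, 0.9, -0.1]
grip_width: 0.022
grip_force: 0.0
```

Request:
step_arm:
  moves:
    - {"angular": [0, 0, 0], "linear": [0, 0, 0], "grip": 1.8}
    - {"angular": [0, 0, 0], "linear": [0, 0, 0], "grip": 1.2}
    - {"angular": [0, 0, 0], "linear": [0, 0, 0], "grip": 1.2}
    - {"angular": [0, 0, 0], "linear": [0, 0, 0], "grip": 1.2}

```text
t: 11.45
ee_pos: [0.5192, -0.0872, 0.058]
orientation: [3.119, 0.378, 0.0]
wrist_force: [-1.6, 0.1, 4.8]
grip_width: 0.0167
grip_force: 38.9
```

```bash
python3 go.py .4503 -.3432 .058 -10.7
```

```text
t 11.45 lin cm [-12.81  23.21   0.  ] ang [ 0.   -0.    4.09] ee [ 0.5192 -0.0872  0.058 ] w 0.0167 gf 38.9
```

Request:
step_arm:
  moves:
    - {"angular": [0, 0, 0], "linear": [0, 0, -0.8], "grip": 1.2}
    - {"angular": [0, 0, 0], "linear": [0, 0, -3], "grip": 1.2}
    - {"angular": [0, 0, 0], "linear": [0, 0, -6.5], "grip": 1.2}
    - {"angular": [0, 0, 0], "linear": [0, 0, -10], "grip": 1.2}
    - {"angular": [0, 0, 0], "linear": [0, 0, -13], "grip": 1.2}
    - {"angular": [0, 0, 0], "linear": [0, 0, -15], "grip": 1.2}
    - {"angular": [0, 0, 0], "linear": [0, 0, -15], "grip": 1.2}

```text
t: 12.32
ee_pos: [0.52, -0.0874, 0.2094]
orientation: [3.117, 0.378, 0.005]
wrist_force: [-0.3, 0.2, -2.6]
grip_width: 0.0164
grip_force: 39.0
```

Request:
step_arm:
  moves:
    - {"angular": [0, 0, 0.3], "linear": [-0.8, 1.4, 0], "grip": 1.2}
    - {"angular": [0, 0, 0.9], "linear": [-2.6, 4.7, 0], "grip": 1.2}
    - {"angular": [0, 0, 1.5], "linear": [-4.6, 8.4, 0], "grip": 1.2}
    - {"angular": [0, 0, 2.1], "linear": [-6.7, 12.1, 0], "grip": 1.2}
    - {"angular": [0, 0, 2.7], "linear": [-8.7, 15.8, 0], "grip": 1.2}
    - {"angular": [0, 0, 3.4], "linear": [-10.7, 19.4, 0], "grip": 1.2}
    - {"angular": [0, 0, 3.9], "linear": [-12.2, 22.1, 0], "grip": 1.2}
    - {"angular": [0, 0, 4.1], "linear": [-12.8, 23.2, 0], "grip": 1.2}
    - {"angular": [0, 0, 4.1], "linear": [-12.8, 23.2, 0], "grip": 1.2}
    - {"angular": [0, 0, 4.1], "linear": [-12.8, 23.2, 0], "grip": 1.2}

```text
t: 13.58
ee_pos: [0.4503, -0.3419, 0.2072]
orientation: [-3.127, 0.293, 0.001]
wrist_force: [-0.1, -0.3, -1.6]
grip_width: 0.0167
grip_force: 39.2
```

```bash
python3 go.py .4503 -.3432 .058 -10.7
python3 - <<'E'
from h import *
I=camera("scene")[:,:,::-1];
cv2.imwrite("pics/g4.png",np.hstack([cv2.resize(I[50:150,130:230],(500,500),interpolation=2)]))
E
```

```text
t 13.57 lin cm [ 0.04  0.15 14.92] ang [-0.01  0.01 -0.  ] ee [ 0.4503 -0.3419  0.2072] w 0.0167 gf 39.2
```

View pics/g4.png

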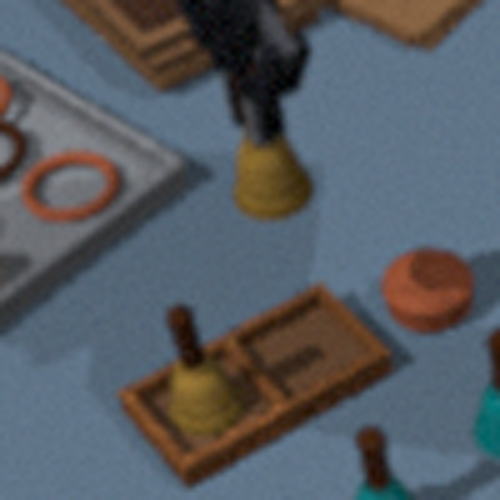

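The bell hangs upright at (272,180), above tray C's empty near cell at (318,350). I'll lower it.

Request:
step_arm:
  moves:
    - {"angular": [0, 0, 0], "linear": [0, 0.1, 2.5], "grip": 1.2}
    - {"angular": [0, 0, 0], "linear": [0, 0.1, 6], "grip": 1.2}
    - {"angular": [0, 0, 0], "linear": [0, 0.1, 9], "grip": 1.2}
    - {"angular": [0, 0, 0], "linear": [0, 0.1, 11.5], "grip": 1.2}
    - {"angular": [0, 0, 0], "linear": [0, 0.1, 13], "grip": 1.2}
    - {"angular": [0, 0, 0], "linear": [0, 0.1, 14], "grip": 1.2}
    - {"angular": [0, 0, 0], "linear": [0, 0.1, 14.5], "grip": 1.2}
    - {"angular": [0, 0, 0], "linear": [0, 0.1, 14.8], "grip": 1.2}
    - {"angular": [0, 0, 0], "linear": [0, 0.1, 14.8], "grip": 1.2}
    - {"angular": [0, 0, 0], "linear": [0, 0.1, 14.8], "grip": 1.2}

```text
t: 14.88
ee_pos: [0.4503, -0.3443, 0.0603]
orientation: [3.127, -0.295, 0.001]
wrist_force: [-0.0, -0.1, -1.7]
grip_width: 0.0167
grip_force: 39.2
```

Request:
step_arm:
  moves:
    - {"angular": [0, 0, 0], "linear": [0, 0, 0.1], "grip": 1.2}
    - {"angular": [0, 0, 0], "linear": [0, 0, 0.15], "grip": 1.2}
    - {"angular": [0, 0, 0], "linear": [0, 0, 0.15], "grip": 1.2}

```text
t: 15.25
ee_pos: [0.45, -0.344, 0.0583]
orientation: [-3.128, 0.295, 0.0]
wrist_force: [0.5, 0.9, -0.9]
grip_width: 0.0169
grip_force: 39.2
```

Request:
step_arm:
  moves:
    - {"angular": [0, 0, 0], "linear": [0, 0, 0.05], "grip": 1.2}
    - {"angular": [0, 0, 0], "linear": [0, 0, 0.1], "grip": 1.2}
    - {"angular": [0, 0, 0], "linear": [0, 0, 0.1], "grip": 1.2}

```text
t: 15.62
ee_pos: [0.4502, -0.3441, 0.058]
orientation: [3.128, -0.295, 0.0]
wrist_force: [-2.5, 2.6, 4.8]
grip_width: 0.0169
grip_force: 39.9
```

Request:
step_arm:
  moves:
    - {"angular": [0, 0, 0], "linear": [0, 0, -0.05], "grip": 1.7}
    - {"angular": [0, 0, 0], "linear": [0, 0, -0.05], "grip": 2.2}
    - {"angular": [0, 0, 0], "linear": [0, 0, -0.05], "grip": 3}
    - {"angular": [0, 0, 0], "linear": [0, 0, -0.05], "grip": 4.5}
    - {"angular": [0, 0, 0], "linear": [0, 0, -0.05], "grip": 6}
    - {"angular": [0, 0, 0], "linear": [0, 0, -0.05], "grip": 6}
    - {"angular": [0, 0, 0], "linear": [0, 0, -3], "grip": 6}
    - {"angular": [0, 0, 0], "linear": [0, 0, -7.5], "grip": 6}
    - {"angular": [0, 0, 0], "linear": [0, 0, -12], "grip": 6}
    - {"angular": [0, 0, 0], "linear": [0, 0, -15], "grip": 6}

```text
t: 16.88
ee_pos: [0.4506, -0.3445, 0.2099]
orientation: [3.126, -0.295, 0.003]
wrist_force: [-0.2, -1.0, -0.5]
grip_width: 0.0602
grip_force: 0.0
```

```bash
python3 go.py .4603 .364 .20 7.5
```

```text
t 16.88 lin cm [-12.28 -69.79   0.84] ang [ 0.02 -0.02 -3.04] ee [ 0.4506 -0.3445  0.2099] w 0.0602 gf 0.0
```

Request:
step_arm:
  moves:
    - {"angular": [0, 0, -0.3], "linear": [-1, -6, 0.2], "grip": 8.5}
    - {"angular": [0, 0, -0.6], "linear": [-2.1, -12, 0.2], "grip": 8.5}
    - {"angular": [0, 0, -0.9], "linear": [-3.2, -18, 0.2], "grip": 8.5}
    - {"angular": [0, 0, -1.1], "linear": [-4.2, -24, 0.2], "grip": 8.5}
    - {"angular": [0, 0, -1.3], "linear": [-5.3, -30, 0.2], "grip": 8.5}
    - {"angular": [0, 0, -1.6], "linear": [-6.3, -36, 0.2], "grip": 8.5}
    - {"angular": [0, 0, -1.9], "linear": [-7.4, -42, 0.2], "grip": 8.5}
    - {"angular": [0, 0, -2.2], "linear": [-8.4, -48, 0.2], "grip": 8.5}
    - {"angular": [0, 0, -2.5], "linear": [-9.5, -54, 0.2], "grip": 8.5}
    - {"angular": [0, 0, -2.8], "linear": [-10.5, -60, 0.2], "grip": 8.5}

```text
t: 18.12
ee_pos: [0.4588, 0.2672, 0.2056]
orientation: [-3.137, -0.167, -0.001]
wrist_force: [0.6, -0.1, 0.1]
grip_width: 0.085
grip_force: 0.0
```

```bash
python3 go.py .4603 .364 .20 7.5
```

```text
t 18.12 lin cm [ 1.18 -9.61  0.56] ang [ 0.   -0.01 -0.23] ee [0.4588 0.2672 0.2056] w 0.085 gf 0.0
```

Request:
step_arm:
  moves:
    - {"angular": [0, 0, -0.2], "linear": [0.6, -4.5, 0.5], "grip": 8.5}
    - {"angular": [0, 0, -0.2], "linear": [1.2, -9.6, 0.5], "grip": 8.5}
    - {"angular": [0, 0, -0.2], "linear": [1.2, -9.6, 0.5], "grip": 8.5}
    - {"angular": [0, 0, -0.2], "linear": [1.2, -9.6, 0.5], "grip": 8.5}
    - {"angular": [0, 0, -0.2], "linear": [1.2, -9.6, 0.5], "grip": 8.5}

```text
t: 18.75
ee_pos: [0.461, 0.3607, 0.2003]
orientation: [3.135, 0.196, -0.0]
wrist_force: [-0.2, 0.7, 0.1]
grip_width: 0.0851
grip_force: 0.0
```

```bash
python3 go.py .4603 .364 .028 7.5
```

```text
t 18.75 lin cm [-0.03 -0.34 17.23] ang [ 0.    0.   -0.06] ee [0.461  0.3607 0.2003] w 0.0851 gf 0.0
```

Request:
step_arm:
  moves:
    - {"angular": [0, 0, 0], "linear": [0, -0.3, 4], "grip": 8.5}
    - {"angular": [0, 0, 0], "linear": [0, -0.3, 8.5], "grip": 8.5}
    - {"angular": [0, 0, 0], "linear": [0, -0.3, 12.5], "grip": 8.5}
    - {"angular": [0, 0, 0], "linear": [0, -0.3, 15.5], "grip": 8.5}
    - {"angular": [0, 0, 0], "linear": [0, -0.3, 17.2], "grip": 8.5}
    - {"angular": [0, 0, 0], "linear": [0, -0.3, 17.2], "grip": 8.5}
    - {"angular": [0, 0, 0], "linear": [0, -0.3, 17.2], "grip": 8.5}
    - {"angular": [0, 0, 0], "linear": [0, -0.3, 17.2], "grip": 7}
    - {"angular": [0, 0, 0], "linear": [0, -0.3, 17.2], "grip": 6}
    - {"angular": [0, 0, 0], "linear": [0, -0.3, 17.2], "grip": 5.2}
  force: 40

```text
t: 20.0
ee_pos: [0.4607, 0.3649, 0.0288]
orientation: [-3.135, -0.198, -0.001]
wrist_force: [-0.3, 0.9, -0.2]
grip_width: 0.0523
grip_force: 0.0
```

Request:
step_arm:
  moves:
    - {"angular": [0, 0, 0], "linear": [0, 0, 0], "grip": 4.8}
    - {"angular": [0, 0, 0], "linear": [0, 0, 0], "grip": 4.2}
    - {"angular": [0, 0, 0], "linear": [0, 0, 0], "grip": 4.2}
    - {"angular": [0, 0, 0], "linear": [0, 0, 0], "grip": 4.2}

```text
t: 20.5
ee_pos: [0.4607, 0.3654, 0.0289]
orientation: [-3.134, -0.198, -0.001]
wrist_force: [-0.7, 3.3, 5.6]
grip_width: 0.0472
grip_force: 40.8
```

```bash
python3 go.py .5161 -.0864 .029 13.9
```

```text
t 20.50 lin cm [-0.2  45.52 -0.05] ang [-0.01 -0.01 -1.11] ee [0.4607 0.3654 0.0289] w 0.0472 gf 40.8
```

Request:
step_arm:
  moves:
    - {"angular": [0, 0, 0], "linear": [0, 0, -0.8], "grip": 4}
    - {"angular": [0, 0, 0], "linear": [0, 0, -3], "grip": 4}
    - {"angular": [0, 0, 0], "linear": [0, 0, -6.5], "grip": 4}
    - {"angular": [0, 0, 0], "linear": [0, 0, -10], "grip": 4}
    - {"angular": [0, 0, 0], "linear": [0, 0, -13.5], "grip": 4}
    - {"angular": [0, 0, 0], "linear": [0, 0, -16], "grip": 4}
    - {"angular": [0, 0, 0], "linear": [0, 0, -17], "grip": 4}
    - {"angular": [0, 0, 0], "linear": [0, 0, -17], "grip": 4}

```text
t: 21.5
ee_pos: [0.4605, 0.3646, 0.1982]
orientation: [3.135, 0.198, 0.0]
wrist_force: [-0.9, 1.2, -2.4]
grip_width: 0.0474
grip_force: 41.5
```

Request:
step_arm:
  moves:
    - {"angular": [0, 0, -0.1], "linear": [0, 2, 0], "grip": 4}
    - {"angular": [0, 0, -0.2], "linear": [0, 6.5, 0], "grip": 4}
    - {"angular": [0, 0, -0.3], "linear": [-0.1, 11.5, 0], "grip": 4}
    - {"angular": [0, 0, -0.4], "linear": [-0.1, 17, 0], "grip": 4}
    - {"angular": [0, 0, -0.5], "linear": [-0.1, 22.5, 0], "grip": 4}
    - {"angular": [0, 0, -0.6], "linear": [-0.1, 28, 0], "grip": 4}
    - {"angular": [0, 0, -0.8], "linear": [-0.2, 33.5, 0], "grip": 4}
    - {"angular": [0, 0, -0.9], "linear": [-0.2, 39, 0], "grip": 4}
    - {"angular": [0, 0, -1], "linear": [-0.2, 43.5, 0], "grip": 4}
    - {"angular": [0, 0, -1.1], "linear": [-0.2, 45.5, 0], "grip": 4}

```text
t: 22.75
ee_pos: [0.5148, -0.0891, 0.1964]
orientation: [-3.118, -0.374, 0.004]
wrist_force: [-0.3, 0.6, -1.2]
grip_width: 0.0471
grip_force: 41.7
```

Request:
step_arm:
  moves:
    - {"angular": [0, 0, 0], "linear": [0, 0, 0], "grip": 4}
    - {"angular": [0, 0, 0], "linear": [0, 0, 0], "grip": 4}

```text
t: 23.0
ee_pos: [0.515, -0.086, 0.1971]
orientation: [-3.117, -0.378, 0.003]
wrist_force: [-0.7, 0.5, -1.9]
grip_width: 0.0471
grip_force: 41.7
```

```bash
python3 go.py .5161 -.0864 .029 13.9
python3 - <<'E'
from h import *
I=camera("scene")[:,:,::-1];
cv2.imwrite("pics/g5.png",np.hstack([cv2.resize(I[80:230,180:330],(600,600),interpolation=2)]))
E
```

```text
t 23.00 lin cm [ 0.13  0.09 16.81] ang [-0.02  0.02 -0.01] ee [ 0.515  -0.086   0.1971] w 0.0471 gf 41.7
```

View pics/g5.png

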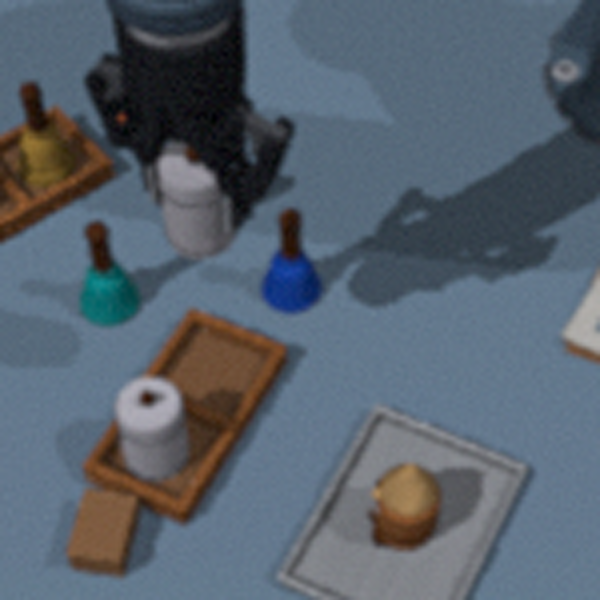

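The caddy hangs upright at (195,200), tray B's near cell is free at (225,360), the bell stands in tray C, and the gnome stands on the steel tray at (408,505). I'll lower the caddy.

Request:
step_arm:
  moves:
    - {"angular": [0, 0, 0], "linear": [0.1, 0, 2.5], "grip": 4}
    - {"angular": [0, 0, 0], "linear": [0.1, 0, 6], "grip": 4}
    - {"angular": [0, 0, 0], "linear": [0.1, 0, 9.5], "grip": 4}
    - {"angular": [0, 0, 0], "linear": [0.1, 0, 12.5], "grip": 4}
    - {"angular": [0, 0, 0], "linear": [0.1, 0, 14.5], "grip": 4}
    - {"angular": [0, 0, 0], "linear": [0.1, 0, 15.7], "grip": 4}
    - {"angular": [0, 0, 0], "linear": [0.1, 0, 16.3], "grip": 4}
    - {"angular": [0, 0, 0], "linear": [0.1, 0, 16.6], "grip": 4}
    - {"angular": [0, 0, 0], "linear": [0.1, 0, 16.6], "grip": 4}
    - {"angular": [0, 0, 0], "linear": [0.1, 0, 16.6], "grip": 4}

```text
t: 24.3
ee_pos: [0.5172, -0.0868, 0.0329]
orientation: [3.118, 0.378, 0.002]
wrist_force: [0.1, 0.2, -1.9]
grip_width: 0.0466
grip_force: 41.7
```

Request:
step_arm:
  moves:
    - {"angular": [0, 0, 0], "linear": [0, 0, 0.1], "grip": 4}
    - {"angular": [0, 0, 0], "linear": [0, 0, 0.15], "grip": 4}
    - {"angular": [0, 0, 0], "linear": [0, 0, 0.15], "grip": 4}

```text
t: 24.68
ee_pos: [0.5167, -0.0866, 0.0308]
orientation: [-3.119, -0.378, 0.0]
wrist_force: [0.1, 0.9, -1.6]
grip_width: 0.0469
grip_force: 41.7
```

Request:
step_arm:
  moves:
    - {"angular": [0, 0, 0], "linear": [0, 0, 0.1], "grip": 4}
    - {"angular": [0, 0, 0], "linear": [0, 0, 0.2], "grip": 4}
    - {"angular": [0, 0, 0], "linear": [0, 0, 0.2], "grip": 4}

```text
t: 25.05
ee_pos: [0.5168, -0.0866, 0.0289]
orientation: [3.119, 0.378, 0.0]
wrist_force: [-0.8, 0.5, 1.4]
grip_width: 0.0468
grip_force: 41.8
```

Force has gone from -1.6 to +1.4 N, so it is on the floor. I'll open and rise.

Request:
step_arm:
  moves:
    - {"angular": [0, 0, 0], "linear": [0, 0, 0], "grip": 4.8}
    - {"angular": [0, 0, 0], "linear": [0, 0, 0], "grip": 5.5}
    - {"angular": [0, 0, 0], "linear": [0, 0, 0], "grip": 7}
    - {"angular": [0, 0, 0], "linear": [0, 0, 0], "grip": 8.5}
    - {"angular": [0, 0, 0], "linear": [0, 0, 0], "grip": 8.5}
    - {"angular": [0, 0, 0], "linear": [0, 0, 0], "grip": 8.5}
    - {"angular": [0, 0, 0], "linear": [0, 0, -3], "grip": 8.5}
    - {"angular": [0, 0, 0], "linear": [0, 0, -8], "grip": 8.5}
    - {"angular": [0, 0, 0], "linear": [0, 0, -13], "grip": 8.5}
    - {"angular": [0, 0, 0], "linear": [0, 0, -17], "grip": 8.5}

```text
t: 26.3
ee_pos: [0.5171, -0.0867, 0.2011]
orientation: [3.118, 0.378, 0.002]
wrist_force: [0.3, 0.2, -0.1]
grip_width: 0.0852
grip_force: 0.0
```

```bash
python3 go.py .5214 .1069 .18 7.5;  python3 - <<'E'
from h import *
overlay([(.5214,.1069,G(.003)),(.516,-.0866,C(.008)),(.4503,-.344,B(.008))],"pics/o2.png",k=4,half=(33,35))
E
```

```text
t 26.30 lin cm [  5.05 -18.7    2.1 ] ang [ 0.01 -0.01  1.06] ee [ 0.5171 -0.0867  0.2011] w 0.0852 gf 0.0
```

View pics/o2.png

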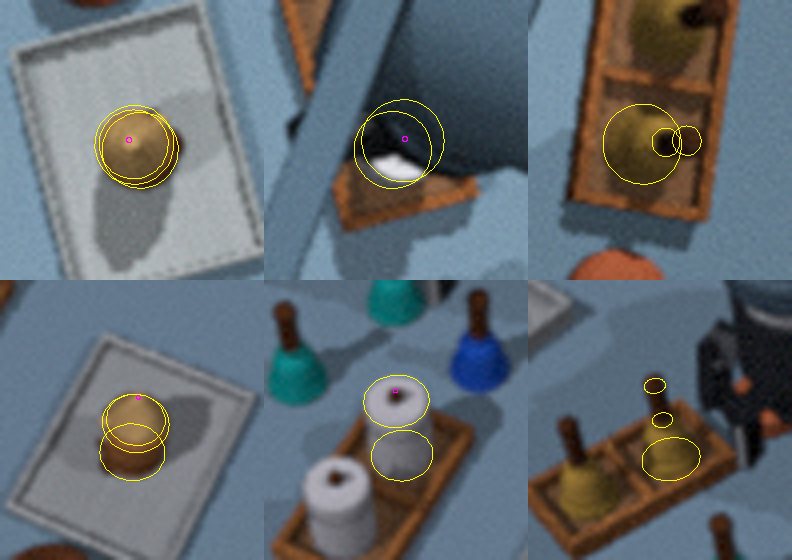

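The caddy (tile 2) and the bell (tile 3) stand in the right cells and match the model. The gnome on the steel tray is within 2–3 mm of the overlay, slightly to -y. I'll fetch it.

Request:
step_arm:
  moves:
    - {"angular": [0, 0, 0.3], "linear": [1.2, -4.5, 0], "grip": 8.5}
    - {"angular": [0, 0, 0.6], "linear": [2.6, -9.5, 0], "grip": 8.5}
    - {"angular": [0, 0, 0.9], "linear": [3.9, -14.5, 1], "grip": 8.5}
    - {"angular": [0, 0, 1.1], "linear": [4.9, -18.6, 2.1], "grip": 8.5}
    - {"angular": [0, 0, 1.1], "linear": [4.9, -18.6, 2.1], "grip": 8.5}
    - {"angular": [0, 0, 1.1], "linear": [4.9, -18.6, 2.1], "grip": 8.5}
    - {"angular": [0, 0, 1.1], "linear": [4.9, -18.6, 2.1], "grip": 8.5}

```text
t: 27.28
ee_pos: [0.5201, 0.1046, 0.1779]
orientation: [3.135, 0.196, 0.0]
wrist_force: [0.6, 0.1, 0.4]
grip_width: 0.0851
grip_force: 0.0
```

```bash
python3 go.py .5205 .1060 .0225 7.5
```

```text
t 27.27 lin cm [ 0.05 -0.14 15.54] ang [ 0.   -0.   -0.06] ee [0.5201 0.1046 0.1779] w 0.0851 gf 0.0
```

Request:
step_arm:
  moves:
    - {"angular": [0, 0, 0], "linear": [0, -0.1, 4], "grip": 8.5}
    - {"angular": [0, 0, 0], "linear": [0, -0.1, 8], "grip": 8.5}
    - {"angular": [0, 0, 0], "linear": [0, -0.1, 11.5], "grip": 8.5}
    - {"angular": [0, 0, 0], "linear": [0, -0.1, 14], "grip": 8.5}
    - {"angular": [0, 0, 0], "linear": [0, -0.1, 15.5], "grip": 8.5}
    - {"angular": [0, 0, 0], "linear": [0, -0.1, 15.5], "grip": 8.5}
    - {"angular": [0, 0, 0], "linear": [0, -0.1, 15.5], "grip": 8.5}
    - {"angular": [0, 0, 0], "linear": [0, -0.1, 15.5], "grip": 7}
    - {"angular": [0, 0, 0], "linear": [0, -0.1, 15.5], "grip": 6}
    - {"angular": [0, 0, 0], "linear": [0, -0.1, 15.5], "grip": 5.2}
  force: 35

```text
t: 28.52
ee_pos: [0.52, 0.1068, 0.0232]
orientation: [3.135, 0.198, 0.001]
wrist_force: [0.2, -0.2, 0.3]
grip_width: 0.0516
grip_force: 0.0
```

Request:
step_arm:
  moves:
    - {"angular": [0, 0, 0], "linear": [0, 0, 0], "grip": 4.7}
    - {"angular": [0, 0, 0], "linear": [0, 0, 0], "grip": 4}
    - {"angular": [0, 0, 0], "linear": [0, 0, 0], "grip": 4}
    - {"angular": [0, 0, 0], "linear": [0, 0, 0], "grip": 4}

```text
t: 29.02
ee_pos: [0.5201, 0.1068, 0.0232]
orientation: [-3.135, -0.198, -0.001]
wrist_force: [-2.4, 0.9, 5.9]
grip_width: 0.0457
grip_force: 36.4
```

```bash
python3 go.py .4606 .3599 .0275 7.5
```

```text
t 29.02 lin cm [ -2.71 -25.85  -0.43] ang [-0.   -0.01 -0.05] ee [0.5201 0.1068 0.0232] w 0.0457 gf 36.4
```

Request:
step_arm:
  moves:
    - {"angular": [0, 0, 0], "linear": [0, 0, -0.8], "grip": 4}
    - {"angular": [0, 0, 0], "linear": [0, 0, -3], "grip": 4}
    - {"angular": [0, 0, 0], "linear": [0, 0, -6.5], "grip": 4}
    - {"angular": [0, 0, 0], "linear": [0, 0, -10], "grip": 4}
    - {"angular": [0, 0, 0], "linear": [0, 0, -13.5], "grip": 4}
    - {"angular": [0, 0, 0], "linear": [0, 0, -16], "grip": 4}
    - {"angular": [0, 0, 0], "linear": [0, 0, -17], "grip": 4}
    - {"angular": [0, 0, 0], "linear": [0, 0, -17], "grip": 4}

```text
t: 30.02
ee_pos: [0.5198, 0.1066, 0.1929]
orientation: [3.135, 0.198, 0.001]
wrist_force: [0.1, 0.8, -1.8]
grip_width: 0.0453
grip_force: 36.1
```

Request:
step_arm:
  moves:
    - {"angular": [0, 0, 0], "linear": [-0.2, -1.5, 0], "grip": 4}
    - {"angular": [0, 0, 0], "linear": [-0.6, -5, 0], "grip": 4}
    - {"angular": [0, 0, 0], "linear": [-1, -9, 0], "grip": 4}
    - {"angular": [0, 0, 0], "linear": [-1.4, -13, 0], "grip": 4}
    - {"angular": [0, 0, 0], "linear": [-1.8, -17, 0], "grip": 4}
    - {"angular": [0, 0, 0], "linear": [-2.2, -21, 0], "grip": 4}
    - {"angular": [0, 0, 0], "linear": [-2.5, -24.3, 0], "grip": 4}
    - {"angular": [0, 0, 0], "linear": [-2.7, -25.9, 0], "grip": 4}
    - {"angular": [0, 0, 0], "linear": [-2.7, -25.9, 0], "grip": 4}
    - {"angular": [0, 0, 0], "linear": [-2.7, -25.9, 0], "grip": 4}

```text
t: 31.28
ee_pos: [0.4604, 0.3594, 0.1923]
orientation: [3.135, 0.197, -0.001]
wrist_force: [0.1, -0.7, -0.7]
grip_width: 0.0456
grip_force: 36.1
```

```bash
python3 go.py .4606 .3605 .0282 7.5
python3 - <<'E'
from h import *
I=camera("scene")[:,:,::-1];
cv2.imwrite("pics/g6.png",np.hstack([cv2.resize(I[170:300,300:430],(520,520),interpolation=2)]))
E
```

```text
t 31.27 lin cm [ 0.05 -0.12 16.41] ang [ 0.01  0.01 -0.05] ee [0.4604 0.3594 0.1923] w 0.0456 gf 36.1
```

View pics/g6.png

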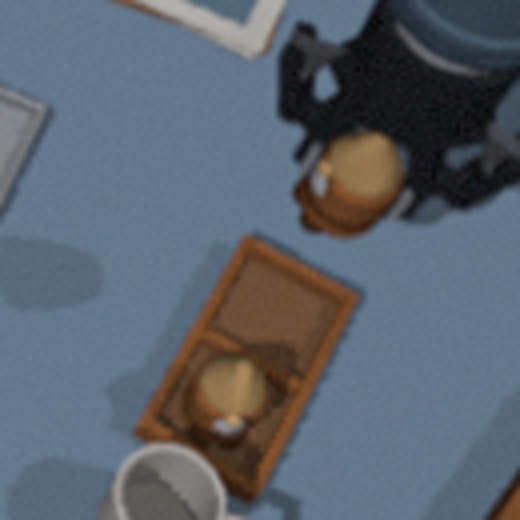

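The gnome is held at (355,185), and tray A's near cell is empty at (275,305). I'll lower it.

Request:
step_arm:
  moves:
    - {"angular": [0, 0, 0], "linear": [0, 0, 2.5], "grip": 4}
    - {"angular": [0, 0, 0], "linear": [0, 0, 6], "grip": 4}
    - {"angular": [0, 0, 0], "linear": [0, 0, 9.5], "grip": 4}
    - {"angular": [0, 0, 0], "linear": [0, 0, 12.5], "grip": 4}
    - {"angular": [0, 0, 0], "linear": [0, 0, 14.5], "grip": 4}
    - {"angular": [0, 0, 0], "linear": [0, 0, 15.5], "grip": 4}
    - {"angular": [0, 0, 0], "linear": [0, 0, 16], "grip": 4}
    - {"angular": [0, 0, 0], "linear": [0, 0, 16.2], "grip": 4}
    - {"angular": [0, 0, 0], "linear": [0, 0, 16.2], "grip": 4}
    - {"angular": [0, 0, 0], "linear": [0, 0, 16.2], "grip": 4}

```text
t: 32.58
ee_pos: [0.4608, 0.3605, 0.0315]
orientation: [-3.135, -0.198, -0.002]
wrist_force: [0.0, 0.1, -1.1]
grip_width: 0.0457
grip_force: 36.1
```

Request:
step_arm:
  moves:
    - {"angular": [0, 0, 0], "linear": [0, 0, 0.1], "grip": 4}
    - {"angular": [0, 0, 0], "linear": [0, 0, 0.15], "grip": 4}
    - {"angular": [0, 0, 0], "linear": [0, 0, 0.15], "grip": 4}

```text
t: 32.95
ee_pos: [0.4603, 0.3602, 0.0293]
orientation: [3.135, 0.198, -0.0]
wrist_force: [-0.3, -0.2, -1.0]
grip_width: 0.0457
grip_force: 36.1
```

Request:
step_arm:
  moves:
    - {"angular": [0, 0, 0], "linear": [0, 0, 0.06], "grip": 4}
    - {"angular": [0, 0, 0], "linear": [0, 0, 0.12], "grip": 4}
    - {"angular": [0, 0, 0], "linear": [0, 0, 0.12], "grip": 4}

```text
t: 33.33
ee_pos: [0.4604, 0.3602, 0.0282]
orientation: [3.135, 0.198, -0.0]
wrist_force: [0.1, 0.2, 1.4]
grip_width: 0.0453
grip_force: 36.3
```

On the floor. I'll open and rise.

Request:
step_arm:
  moves:
    - {"angular": [0, 0, 0], "linear": [0, 0, 0], "grip": 4.8}
    - {"angular": [0, 0, 0], "linear": [0, 0, 0], "grip": 5.5}
    - {"angular": [0, 0, 0], "linear": [0, 0, 0], "grip": 7}
    - {"angular": [0, 0, 0], "linear": [0, 0, 0], "grip": 8.5}
    - {"angular": [0, 0, 0], "linear": [0, 0, 0], "grip": 8.5}
    - {"angular": [0, 0, 0], "linear": [0, 0, 0], "grip": 8.5}
    - {"angular": [0, 0, 0], "linear": [0, 0, -3], "grip": 8.5}
    - {"angular": [0, 0, 0], "linear": [0, 0, -8], "grip": 8.5}
    - {"angular": [0, 0, 0], "linear": [0, 0, -13], "grip": 8.5}
    - {"angular": [0, 0, 0], "linear": [0, 0, -18], "grip": 8.5}

```text
t: 34.58
ee_pos: [0.4601, 0.3601, 0.2097]
orientation: [-3.135, -0.198, 0.0]
wrist_force: [0.4, 0.1, 0.3]
grip_width: 0.0848
grip_force: 0.0
```

Request:
step_arm:
  moves:
    - {"angular": [0, 0, 0], "linear": [-3, 4, 0], "grip": 8.5}
    - {"angular": [0, 0, 0], "linear": [-6, 8, 0], "grip": 8.5}
    - {"angular": [0, 0, 0], "linear": [-9, 12, 0], "grip": 8.5}
    - {"angular": [0, 0, 0], "linear": [-9, 12, 0], "grip": 8.5}
    - {"angular": [0, 0, 0], "linear": [-9, 12, 0], "grip": 8.5}
    - {"angular": [0, 0, 0], "linear": [-9, 12, 0], "grip": 8.5}

```text
t: 35.33
ee_pos: [0.3869, 0.2306, 0.2084]
orientation: [-3.135, -0.199, -0.001]
wrist_force: [0.1, 0.2, 0.2]
grip_width: 0.0849
grip_force: 0.0
```

Run:
```python
from h import *
overlay([(.4604,.36,G(.008)),(.516,-.0866,C(.008)),(.4503,-.344,B(.008))],"pics/o3.png",k=4,half=(33,35))
```

```text
(no output)
```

View pics/o3.png

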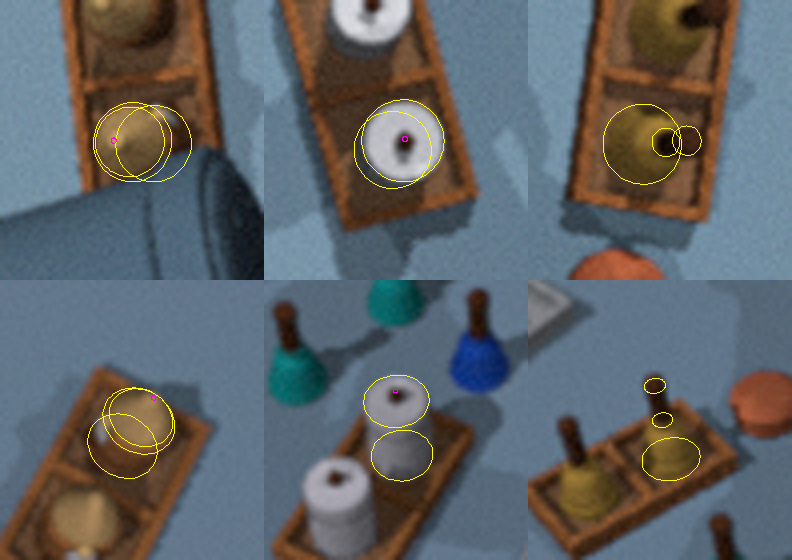

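All three pieces stand upright in the near cells beside their twins and match the models in both views. The gripper touches nothing, so I'm handing in.

```bash
python3 -c "
from bench import *
print(job_done())"
```

```text
the job is handed in; nothing more can be done
None
```

The gnome, bell and caddy now stand upright in the nearer cells of their twins' trays, checked in both camera views, and the job was handed in about 35 s into the 112 s limit.

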